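# Seat a row of wound cores and close the bail

## Task

The five wound cores lying in the grooved setting block stick out unevenly towards you: work along the row with a fingertip, nudging each near end gently until its core is home against the stop rail at the back. Then tip the wire bail forward over the cores by its blue tab and press it fully down in front of them. Use the fingertips only to push: do not lift or pick up anything, and leave the spare core, nippers and blue tape roll around the block where they are.

Things in the scene. Friction and masses are not known exactly. Their poses are not given: they have to be found in the camera images.
- block: Fixed beech setting block, 70 mm (its x) by 234 mm (its y), with five V-grooves 40 mm apart running along its x. Origin: centre of its underside, on the bench; x points away from the robot, y left along the row, z up. The wood reaches from x = -30 to +40 mm and is 16 mm high; the ridges between the grooves peak at z = 30 mm and start at x = -23.5 mm.
- rail (a point): Middle of the top edge of the low aluminium stop rail across the back of the block: the rail's front face, which the cores' far ends meet, is here, at x = +27.5 mm of the block; the top is at z = 26 mm, under the cores' tails.
- hinge (a point): Middle of the bail's hinge line, which runs along the block's y at x = +6.5 mm, z = 33 mm of the block. The bail's arms run along both ends of the block; its crossbar, a 6 mm steel wire along the whole row, is 44 mm from this line.
- bail (a joint): Angle of the steel wire bail, rad: 0 = closed, lying level towards the robot with its bar 7 mm in front of the near ends of seated cores; 1.57 = straight up; 1.9 to 2.3 at the start, leaning back over the cores. It stays where it is left (stiff hinge, about 1 N at the tab). A core that sticks out more than about 3 mm blocks it.
- tab (a point): Centre of the blue thumb tab in the middle of the bail's crossbar: 36 mm along the bar, 22 mm outward from the hinge, 4.5 mm thick; this point is 52 mm from the hinge line. With the bail closed the tab lies level at z = 33 mm, towards the robot from the bar.
- core_0: Wound core with a copper tail, rightmost in the row: 32 mm across, 55 mm long plus 26 mm tail, 50 to 110 g, loose in its groove at y = -80 mm of the block, axis 33 mm above the bench. Origin: centre of its plain near end; its z points along it to the tail. Seated, the origin is at x = -27.5 mm of the block; it starts 6 to 13 mm short of that and slides with under 2 N.
- core_1: Wound core with a copper tail, second from the right in the row: 32 mm across, 55 mm long plus 26 mm tail, 50 to 110 g, loose in its groove at y = -40 mm of the block, axis 33 mm above the bench. Origin: centre of its plain near end; its z points along it to the tail. Seated, the origin is at x = -27.5 mm of the block; it starts 6 to 13 mm short of that and slides with under 2 N.
- core_2: Wound core with a copper tail, middle in the row: 32 mm across, 55 mm long plus 26 mm tail, 50 to 110 g, loose in its groove at y = +0 mm of the block, axis 33 mm above the bench. Origin: centre of its plain near end; its z points along it to the tail. Seated, the origin is at x = -27.5 mm of the block; it starts 6 to 13 mm short of that and slides with under 2 N.
- core_3: Wound core with a copper tail, second from the left in the row: 32 mm across, 55 mm long plus 26 mm tail, 50 to 110 g, loose in its groove at y = +40 mm of the block, axis 33 mm above the bench. Origin: centre of its plain near end; its z points along it to the tail. Seated, the origin is at x = -27.5 mm of the block; it starts 6 to 13 mm short of that and slides with under 2 N.
- core_4: Wound core with a copper tail, leftmost in the row: 32 mm across, 55 mm long plus 26 mm tail, 50 to 110 g, loose in its groove at y = +80 mm of the block, axis 33 mm above the bench. Origin: centre of its plain near end; its z points along it to the tail. Seated, the origin is at x = -27.5 mm of the block; it starts 6 to 13 mm short of that and slides with under 2 N.
- spare_core: Bystander: another such core, standing upright to the left of the block, 32 mm across, 81 mm high with its tail. Origin under its centre.
- nippers: Bystander: small green-handled nippers lying flat to the right of the block, 117 x 36 x 11 mm. Origin under the centre.
- tape_roll: Bystander: roll of blue tape lying flat behind the block, 72 mm across, 19 mm high. Origin under its centre.
Mind the look-alikes: they are no part of the job. Leave any green or red look-alike of the core_2 alone.

How it is judged (in metres and radians):
On the way, in this order (a step that is already met when the one before it is completed fails the run):
1. all five cores stand against the stop rail (within 3 mm), the bail still open (x of each of core_0, core_1, core_2, core_3, core_4 in the frame of block above -0.0305 m and y of core_0 in the frame of block between -0.086 and -0.074 m and z of each of core_0, core_1, core_2, core_3, core_4 in the frame of block below 0.04 m and angle between the z axis of each of core_0, core_1, core_2, core_3, core_4 and the x axis of block, either way round below 0.15 rad and y of core_1 in the frame of block between -0.046 and -0.034 m and y of core_2 in the frame of block between -0.006 and 0.006 m and y of core_3 in the frame of block between 0.034 and 0.046 m and y of core_4 in the frame of block between 0.074 and 0.086 m and value of joint bail above 1 rad), for 0.2 s.
2. the bail is down in front of the seated cores (x of each of core_0, core_1, core_2, core_3, core_4 in the frame of block above -0.0305 m and value of joint bail below 0.1 rad), for 0.2 s.
At the end, for the whole second after the job is handed in: Every core lies in its groove with its far end within 3 mm of the stop rail, at rest, and the bail is within 0.10 rad of fully closed in front of them (all of step 2 and y of core_0 in the frame of block between -0.086 and -0.074 m and z of each of core_0, core_1, core_2, core_3, core_4 in the frame of block below 0.04 m and angle between the z axis of each of core_0, core_1, core_2, core_3, core_4 and the x axis of block, either way round below 0.15 rad and y of core_1 in the frame of block between -0.046 and -0.034 m and y of core_2 in the frame of block between -0.006 and 0.006 m and y of core_3 in the frame of block between 0.034 and 0.046 m and y of core_4 in the frame of block between 0.074 and 0.086 m and linear speed of each of core_0, core_1, core_2, core_3, core_4 below 0.02 m/s); the robot touches nothing.
It fails at once if a core is lifted out of its groove (raised more than 12 mm) (z of any of core_0, core_1, core_2, core_3, core_4 in the frame of block above 0.045 m).
It fails at once if a core's paper is crushed: a finger presses on it with more than 30 N (contact force between the fingers and core_0 above 30 N or contact force between the fingers and core_1 above 30 N or contact force between the fingers and core_2 above 30 N or contact force between the fingers and core_3 above 30 N or contact force between the fingers and core_4 above 30 N).
It fails at once if the spare core, the nippers or the tape roll is moved more than 15 mm or knocked over (distance of any of spare_core, nippers, tape_roll from where it was at the start of the episode above 0.015 m or angle between spare_core's own z axis and vertical above 0.4 rad).
It also fails if it takes over 61 s, if anything falls off the work surface, if the arm or the gripper's body presses on something with over 40 N, if the wrist force passes 120 N, or if a joint passes its speed limit or range.

## Robot

A 6-joint arm with a two-finger parallel gripper is mounted at the origin on a cart in front of the work surface, level with it; the furniture and walls round the work are solid. World frame = base frame: x ahead of the robot, y to its left, z up, the work surface at z = 0. Lengths are in m, angles in degrees, forces in N, time in s.
With the tool pointing down it reaches from about 0.275 to 0.85 m from the base axis. Payload 19 kg.
Tool frame: the origin (TCP) lies at the very end of the fingers, on their centre line; the grasp point (between the pads) lies 19 mm behind it; z points along the fingers, x is the direction in which the jaws open and shut, and the axes are right-handed (so a half turn about z gives the same grasp; the last joint's range is limited). The gripper opens to 85 mm and grips with 20 to 120 N. Pads are 22 mm wide; open, the fingers measure 114 mm over their backs; the gripper's body (76 mm by 85 mm) begins 54 mm behind the grasp point. The pads swing forward as they close: fully open they stand 13 mm farther back than shut.
Start: joints at [55.634, 8.623, 82.357, -0, 89.026, -7.678], TCP at [0.258, 0.514, 0.231] pointing down, gripper open.
Joint ranges: [-160.23, 160.23], [-39.13, 120.54], [6.94, 153.29], [-79.49, 259.48], [9.18, 160.14], [-161.06, 161.06]. Speed limits (degrees/s): [108.29, 108.29, 127.2, 172.46, 172.46, 172.46].

## Interface

Orientations are given as [roll, pitch, yaw] about the fixed x, y, z axes, in that order (R = Rz(yaw) Ry(pitch) Rx(roll)).
In Python, from rig import arm gives the robot as it stands.
- The arm moves only by the tool send_rows, never from a script. Its argument "commands" is a list of rows, each a list of 7 numbers: the turn, a rotation vector about the tool's x, y, z in rad, then the shift along the tool's x, y, z in mm, then the closure, from -1 (fully open) to 1 (shut). A call has 1 to 20 rows; each row is the pose to reach, as a shift and turn from the pose commanded when the call began, along the tool's axes at that moment; what a row does not reach only later rows make up. A row lasts 1/12 s, in which the tool goes at most 41.7 mm and 7.16 degrees, less where a joint would pass 70% of its speed; a pose out of reach is approached as far as the arm can. A call with a gripper value outside its range is refused whole. The fingers move at their own pace and stop on an object; "grip_force" is the grip in N (left out, the last holds). Time passes only in rows, so rows that repeat a pose let the fingers close. It gives the time, the measured TCP pose, the force and the opening at its end, in the units of the state.
- arm.get_obs(): the state, without advancing time (a new reading comes with each control period).
- arm.camera(name): name is "side" or "top" or "wrist"; returns the picture (400x640x3 uint8, red, green, blue); there is no depth.
- arm.get_calibration(name): a dict with "fov_y" (degrees; the focal length in pixels is half the picture's height over the tangent of half this angle, whatever the lens; pixels are square), "cx", "cy" (the principal point, pixels), "camera_from_world" (4x4, takes a point from world to camera coordinates). Camera axes: x right, y up, looking along -z (the intrinsics and any distortion apply to the point x, -y, -z); pixel columns grow to the right and rows downward; lengths in m; the calibration is good to about 2 mm. A picture is of the moment at which its call begins: read the wrist's pose just before it. get_calibration takes no time and is no camera call; for the wrist camera it gives the pose at the moment of the call.
- arm.close_job(): hands the job in, once; it reports no verdict.
The state is a dict: "clock": time; "qpos": joint angles; "dq": joint speeds; "joint_efforts": joint torques, N m; "tcp_pos": TCP position; "tcp_rot": TCP orientation; "wrist_force": force on the tool from outside, world axes, zero at the start; "ft_torque": the same for the moment, N m; "grip_width": finger opening in m.
Only numpy, scipy, OpenCV 4.12 (cv2) and the standard library are available. Lean on these libraries where they do the work, as an engineer would, in place of code of your own. Each camera call takes 0.05 s, during which the arm holds its last target.

## Working session

There is one attempt and no reset: what is moved stays moved. The work goes in short steps, Python scripts to look and compute and a tool call to move; the robot and the scene stay as the last step left them, time stands still between calls to the robot, and variables do not carry over. Pictures are saved under pics/ and viewed, and the job is handed in when it is done.

Besides the shell and the picture viewer there is one more tool, called as a command line: name --pt "numbers of a row" for each row, then --argument value for the rest. send_rows: Moves the arm, as the interface text tells. Its arguments: {"type":"object","properties":{"commands":{"type":"array","items":{"type":"array","items":{"type":"number"}}},"grip_force":{"type":"number"}},"required":["commands"]}

```bash
ls; mkdir -p pics; python3 - <<'E'
from rig import arm
import cv2
for n in ["side","top","wrist"]:
    c=arm.get_calibration(n); print(n,c)
    im=arm.camera(n); cv2.imwrite(f"pics/{n}0.png",im[:,:,::-1])
print(arm.get_obs())
E
```

```text
pics
side {'fov_y': 55.959588460090245, 'cx': 319.4030637259493, 'cy': 195.52578270213687, 'camera_from_world': array([[ 0.94582295, -0.32446613,  0.01186032, -0.51610834],
       [ 0.19284162,  0.59077362,  0.78345303, -0.2787743 ],
       [-0.26121074, -0.73872069,  0.62133782, -0.55301962],
       [ 0.        ,  0.        ,  0.        ,  1.        ]])}
top {'fov_y': 43.17576771955843, 'cx': 326.70252692340773, 'cy': 202.6128021595605, 'camera_from_world': array([[ 0.01522391, -0.99982906,  0.01049223,  0.17768599],
       [ 0.9939805 ,  0.0162718 ,  0.10834203, -0.60299028],
       [-0.10849423,  0.00877968,  0.99405831, -1.14842419],
       [ 0.        ,  0.        ,  0.        ,  1.        ]])}
wrist {'fov_y': 59.54511051490521, 'cx': 321.390026098129, 'cy': 198.3575360813745, 'camera_from_world': array([[ 4.49044960e-01,  8.93508674e-01, -9.34223134e-04,
        -5.74282702e-01],
       [-8.54761452e-01,  4.29266982e-01, -2.91740841e-01,
         3.81159115e-02],
       [-2.60271940e-01,  1.31803292e-01,  9.56496947e-01,
        -3.78795837e-01],
       [ 0.00000000e+00,  0.00000000e+00,  0.00000000e+00,
         1.00000000e+00]])}
{'clock': 0.15, 'qpos': array([ 5.56330550e+01,  8.64485365e+00,  8.23825373e+01,  3.71373480e-04,
        8.90264661e+01, -7.67801017e+00]), 'dq': array([ 0.02012139, -0.09859435,  0.01012704, -0.04865839, -0.04027934,
       -0.03721987]), 'joint_efforts': array([ 2.79931162e-03, -7.13380837e+01, -5.71041119e+01, -1.44943692e-04,
        7.16100039e-03,  4.68121277e-05]), 'tcp_pos': array([0.25817416, 0.51357638, 0.23082703]), 'tcp_rot': array([-1.79992436e+02,  5.33245661e-02,  6.33110622e+01]), 'wrist_force': array([ 0.03193049,  0.0115603 , -0.57232138]), 'ft_torque': array([ 0.0202992 , -0.01278219, -0.00704608]), 'grip_width': 0.08566775434791044}
```

View pics/top0.png

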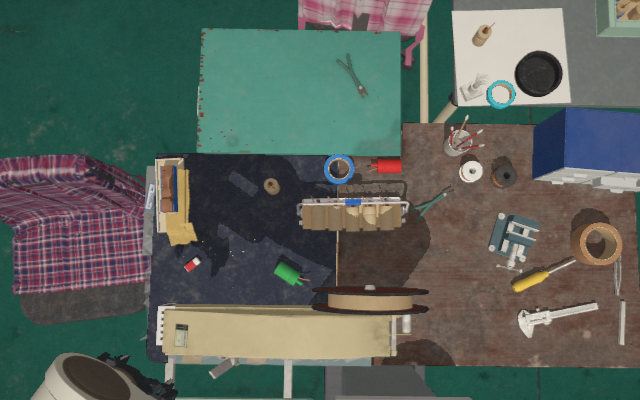

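View pics/side0.png

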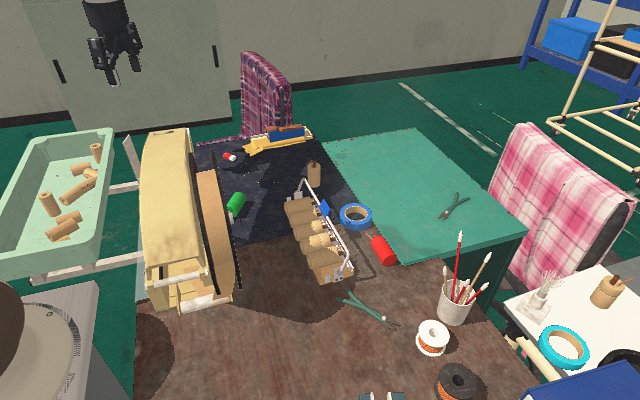

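View pics/wrist0.png

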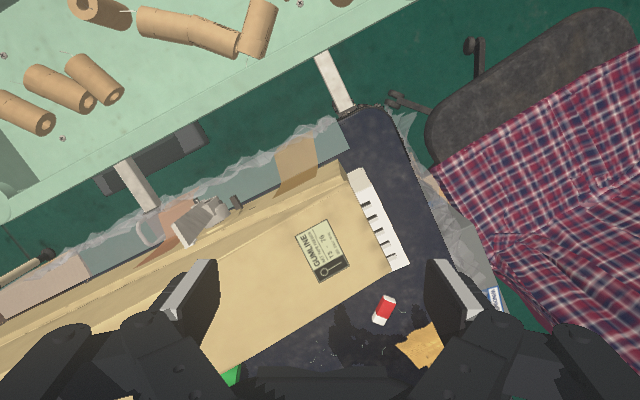

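The top view shows the block with five cores at about (352,213), the blue tab at (353,202) and the tape roll at (339,169). The spare core is at (271,186) and the nippers at (432,202). The red can (386,165) and green can (290,273) are the look-alikes. A cream machine with a reel stands between the robot and the block.

```bash
cat > h.py <<'E'
import numpy as np, cv2
from rig import arm
def K(c):
    f=200/np.tan(np.radians(c["fov_y"]/2)); return f
def proj(n,P,c=None):
    c=c or arm.get_calibration(n); P=np.atleast_2d(P); T=c["camera_from_world"]
    q=P@T[:3,:3].T+T[:3,3]; f=K(c)
    return np.c_[c["cx"]+f*q[:,0]/-q[:,2], c["cy"]-f*q[:,1]/-q[:,2]]
def ray(n,uv,c=None):
    c=c or arm.get_calibration(n); T=c["camera_from_world"]; f=K(c)
    d=np.array([(uv[0]-c["cx"])/f,-(uv[1]-c["cy"])/f,-1]); R=T[:3,:3]
    return -R.T@T[:3,3], R.T@d
def onz(n,uv,z,c=None):
    o,d=ray(n,uv,c); return o+d*(z-o[2])/d[2]
def tri(obs):
    A=np.zeros((3,3));b=np.zeros(3)
    for n,uv in obs:
        o,d=ray(n,uv); d/=np.linalg.norm(d); M=np.eye(3)-np.outer(d,d); A+=M;b+=M@o
    return np.linalg.solve(A,b)
def crop(n,x0,y0,x1,y1,s,out,src=None):
    im=cv2.imread(src) if src else arm.camera(n)[:,:,::-1]
    cv2.imwrite(out,cv2.resize(im[y0:y1,x0:x1],None,fx=s,fy=s,interpolation=cv2.INTER_CUBIC))
E
python3 - <<'E'
from h import *
crop("top",260,145,460,265,4,"pics/tc.png","pics/top0.png")
crop("side",260,150,420,310,3.7,"pics/sc.png","pics/side0.png")
E
```

```text
(no output)
```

View pics/tc.png

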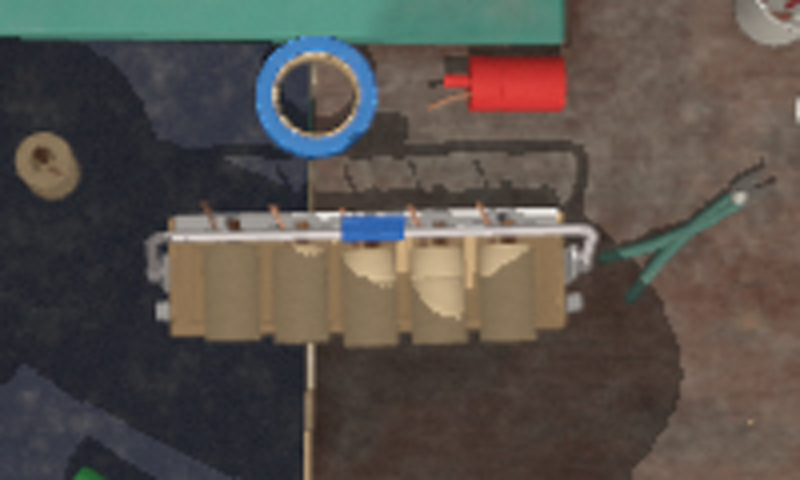

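View pics/sc.png

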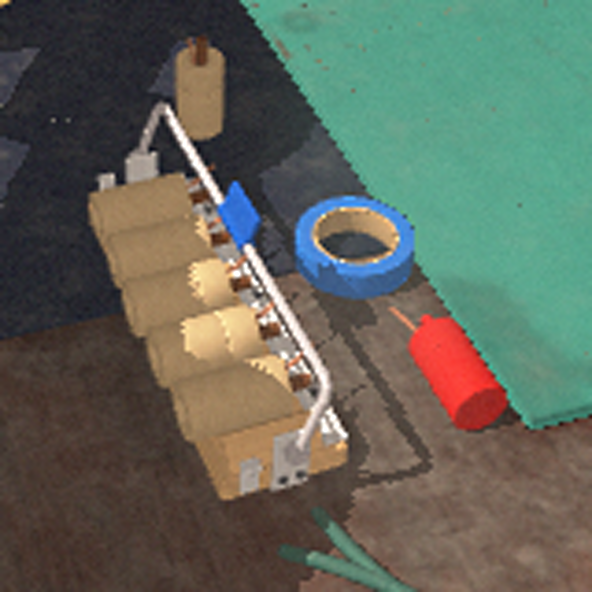

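```bash
cat > fit.py <<'E'
from h import *
from scipy.optimize import least_squares
T=lambda x,y:(260+x/4,145+y/4)
S=lambda x,y:(260+x/3.7,150+y/3.7)
def w(p,q): 
    c,s=np.cos(p[2]),np.sin(p[2]); q=np.atleast_2d(q); return np.c_[p[0]+c*q[:,0]-s*q[:,1],p[1]+s*q[:,0]+c*q[:,1],q[:,2]]
ct,cs=arm.get_calibration("top"),arm.get_calibration("side")
# block pts: (block xyz, cam, pix)
B=[((-.03,.117,.016),"top",T(171,336)),((-.03,-.117,.016),"top",T(564,327)),
   ((.04,.117,.016),"top",T(169,215)),((.04,-.117,.016),"top",T(564,208)),
   ((-.03,-.117,0.0),"side",S(224,499)),((.04,-.117,0.0),"side",S(347,463)),((-.03,-.117,0.016),"side",S(202,438))]
def r(v):
    p=v[:3];o=[]
    for q,n,uv in B: o+=list(proj(n,w(p,q),ct if n=="top" else cs)[0]-uv)
    # tab centre
    a=v[3]; q=(.0065-.052*np.cos(a),0,.033+.052*np.sin(a))
    for n,uv in (("top",T(373,228)),("side",S(239,215))): o+=list(proj(n,w(p,q),ct if n=="top" else cs)[0]-uv)
    # core near-end top edge & body
    for i,(u,vv) in enumerate([(508,340),(439,344),(371,347),(301,343),(231,340)]):
        q=(v[4+i],-.08+.04*i,.040); o+=list(proj("top",w(p,q),ct)[0]-T(u,vv))
    return o
s=least_squares(r,[.55,.1,0,2.1]+[-.037]*5,loss="soft_l1")
p=s.x
print("block",p[:2],np.degrees(p[2]),"bail",p[3]); print("cores",p[4:]); print(np.round(np.array(r(p)).reshape(-1,2),2))
if __name__=="__main__":
    print("hinge",w(p,(.0065,0,.033)))
    for n,u in (("spare",(271,186)),):pass
    for uv in [(338,287),(412,287),(338,313),(163,306),(395,312),(160,355),(412,312)]: print(uv,onz("top",uv,0),onz("top",uv,.1))
E
python3 fit.py
```

```text
block [0.57398101 0.12767999] 1.9622948766451733 bail 1.9260678900783057
cores [-0.03879217 -0.04036601 -0.04137569 -0.03832477 -0.03585329]
[[-4.80e-01 -6.50e-01]
 [ 5.40e-01 -2.20e-01]
 [-3.90e-01  5.00e-02]
 [-4.90e-01  6.00e-02]
 [-1.64e+00  2.40e-01]
 [-8.40e-01 -2.70e-01]
 [ 4.40e+00  1.12e+01]
 [-1.10e-01 -6.90e-01]
 [-5.50e-01 -9.10e-01]
 [ 3.20e-01 -1.00e-02]
 [ 2.80e-01 -1.00e-02]
 [-3.00e-02  0.00e+00]
 [ 1.00e-01 -0.00e+00]
 [ 2.30e-01 -0.00e+00]]
hinge [[0.58047719 0.12790256 0.033     ]]
(338, 287) [0.40404267 0.15724648 0.        ] [0.4096868 0.160591  0.1      ]
(412, 287) [ 0.40659756 -0.01739824  0.        ] [0.41202968 0.00043883 0.1       ]
(338, 313) [0.34385996 0.15647592 0.        ] [0.35449823 0.15988439 0.1       ]
(163, 306) [0.35416775 0.56595239 0.        ] [0.36395065 0.53538125 0.1       ]
(395, 312) [0.34805198 0.02273708 0.        ] [0.35834239 0.0372436  0.1       ]
(160, 355) [0.24255437 0.56727059 0.        ] [0.26159929 0.53659007 0.1       ]
(412, 312) [ 0.34861637 -0.01721907  0.        ] [0.35885994 0.00060313 0.1       ]
```

```bash
python3 - <<'E'
from h import *
crop("side",120,110,280,310,3,"pics/mach.png","pics/side0.png")
crop("top",140,260,440,380,2.6,"pics/mach2.png","pics/top0.png")
E
```

```text
(no output)
```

View pics/mach.png

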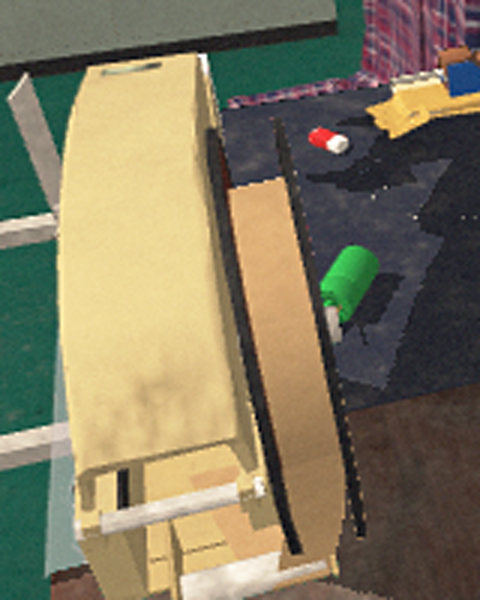

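View pics/mach2.png

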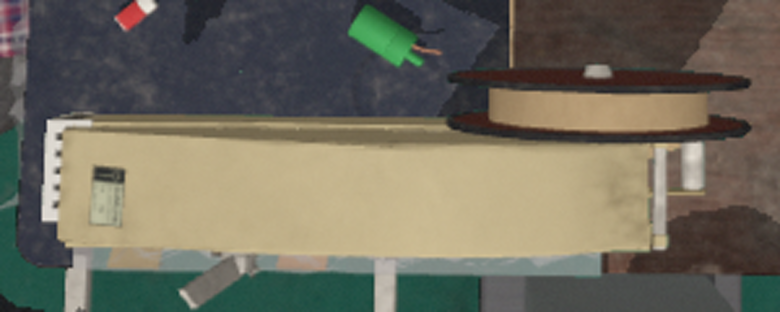

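```bash
python3 - <<'E'
from h import *
from scipy.optimize import least_squares
ct,cs=arm.get_calibration("top"),arm.get_calibration("side")
M=lambda x,y:(120+x/3,110+y/3); N=lambda x,y:(140+x/2.6,260+y/2.6)
th=np.linspace(0,2*np.pi,361)
def circ(v): return np.c_[np.full(361,v[0]),v[1]+v[3]*np.cos(th),v[2]+v[3]*np.sin(th)]
def r(v,full=False):
    P=circ(v);t=proj("top",P,ct);s=proj("side",P,cs)
    return [t[:,0].min()-N(448,77)[0],t[:,0].max()-N(750,82)[0],t[:,1].min()-N(0,68)[1],s[:,1].min()-M(0,118)[1],s[:,1].max()-M(0,538)[1]]
s=least_squares(r,[.41,.09,.12,.115]); print(s.x,s.fun)
# machine top corners: (60,130),(650,250) top crop ; side
for a,b in [((66,130),(196,58)),((648,243),(80,472)),((645,145),(240,440))]:
    P=tri([("top",N(*a)),("side",M(*b))]); print(P,proj("top",P)-N(*a))
print("hub",tri([("top",N(597,68))]) if 0 else onz("top",N(597,68),.12))
for n in("top","side"):print(n,ray(n,(0,0))[0])
E
```

```text
[0.40731099 0.09481952 0.13205729 0.12075639] [-0.05437201  0.06918859  0.0046923   0.05119283 -0.04948699]
[0.35528127 0.53368392 0.08715164] [[ 0.04517752 -0.48756541]]
[0.27246896 0.05030589 0.10578062] [[-0.00739208 -0.07731593]]
[0.35207539 0.0522319  0.10070153] [[ 0.00259485 -0.86702279]]
hub [0.41357254 0.09414479 0.12      ]
top [0.4720581  0.19755015 1.20506547]
side [ 0.39745174 -0.41129421  0.56813979]
```

```bash
cat >> h.py <<'E'
from scipy.spatial.transform import Rotation as Ro
def rel(pos,yaw,tilt=0,base=None):
    """tilt: rotation about world y applied after (deg)"""
    o=arm.get_obs(); R0=Ro.from_euler("xyz",o["tcp_rot"],degrees=True)
    Rd=Ro.from_euler("y",tilt,degrees=True)*Ro.from_euler("xyz",[180,0,yaw],degrees=True)
    print("turn",np.round((R0.inv()*Rd).as_rotvec(),4),"shift",np.round(R0.inv().apply(np.array(pos)-o["tcp_pos"])*1000,1))
E
python3 - <<'E'
from h import *
rel([.258,.514,.40],63.31)
rel([.5,.128,.40],-90)
rel([.44,.25,.40],-90)
E
```

```text
turn [-0.0001  0.0009  0.    ] shift [ 1.000e-01 -4.000e-01 -1.692e+02]
turn [1.2000e-03 5.0000e-04 2.6758e+00] shift [-236.   389.2 -169. ]
turn [1.2000e-03 5.0000e-04 2.6758e+00] shift [-154.   280.8 -169.1]
```

send_rows --pt "0 0 0 0 0 -80 -1" --pt "0 0 0.3 0 0 -169 1" --pt "0 0 0.3 0 0 -169 1" --pt "0 0 0.4 0 0 -169 1" --pt "0 0 2.676 -236 389 -169 1" --pt "0 0 2.676 -236 389 -169 1" --pt "0 0 2.676 -236 389 -169 1" --pt "0 0 2.676 -236 389 -169 1" --pt "0 0 2.676 -236 389 -169 1" --pt "0 0 2.676 -236 389 -169 1" --pt "0 0 2.676 -236 389 -169 1" --pt "0 0 2.676 -236 389 -169 1" --pt "0 0 2.676 -236 389 -169 1" --pt "0 0 2.676 -236 389 -169 1" --pt "0 0 2.676 -236 389 -169 1" --pt "0 0 2.676 -236 389 -169 1" --pt "0 0 2.676 -236 389 -169 1" --pt "0 0 2.676 -236 389 -169 1" --pt "0 0 2.676 -236 389 -169 1" --pt "0 0 2.676 -236 389 -169 1"

```text
clock: 1.82
tcp_pos: [0.4999, 0.128, 0.4001]
tcp_rot: [180.0, 0.0, -73.1]
wrist_force: [0.3, 0.2, 0.1]
grip_width: -0.0001
```

```bash
python3 - <<'E'
from h import *
o=arm.get_obs();print(o["clock"],o["qpos"],o["tcp_pos"],o["tcp_rot"],o["grip_width"])
rel([.5,.128,.40],-90)
cv2.imwrite("pics/top1.png",arm.camera("top")[:,:,::-1]);cv2.imwrite("pics/side1.png",arm.camera("side")[:,:,::-1]);cv2.imwrite("pics/wrist1.png",arm.camera("wrist")[:,:,::-1])
E
```

```text
1.8167 [ 5.80633401e+00  1.55458823e+00  7.07658003e+01 -5.22980887e-03
  1.07709277e+02  7.89423997e+01] [0.49985127 0.12799674 0.40006799] [ 1.79969930e+02  7.99357020e-04 -7.31376554e+01] -5.789345241304869e-05
turn [ 5.000e-04 -1.000e-04  2.943e-01] shift [ 0.  -0.1  0.1]
```

View pics/side1.png

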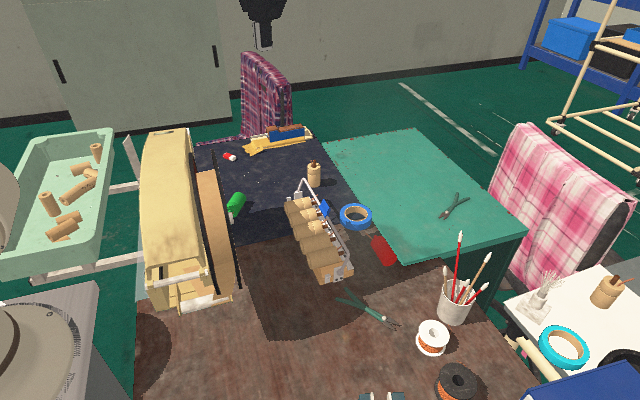

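View pics/wrist1.png

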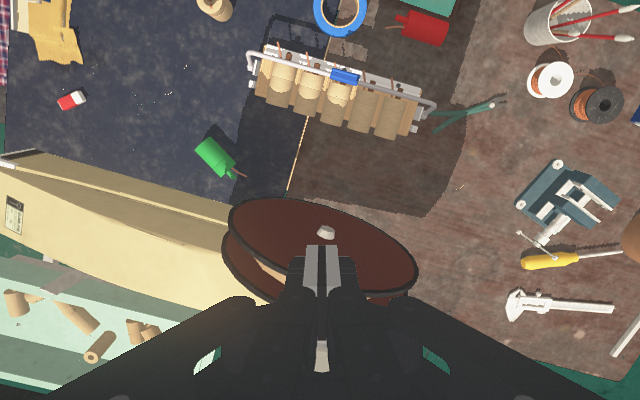

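View pics/top1.png

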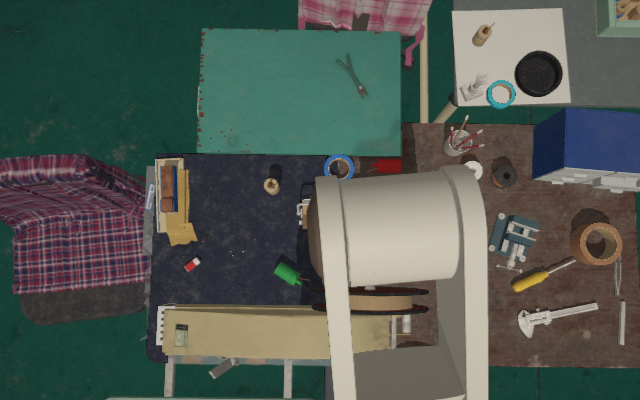

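```bash
python3 - <<'E'
from h import *
rel([.51,.128,.23],-90)
E
```

```text
turn [ 4.00e-04 -1.00e-04  3.04e-01] shift [  3.2  -9.8 170.1]
```

send_rows --pt "0 0 0.12 3 -10 40 1" --pt "0 0 0.22 3 -10 80 1" --pt "0 0 0.295 3 -10 120 1" --pt "0 0 0.295 3 -10 150 1" --pt "0 0 0.295 3 -10 170 1"

```text
clock: 2.38
tcp_pos: [0.5091, 0.1282, 0.2268]
tcp_rot: [179.8, -0.0, -89.4]
wrist_force: [-0.5, 0.2, -0.8]
grip_width: 0.0001
```

```bash
python3 - <<'E'
from h import *
cv2.imwrite("pics/side2.png",arm.camera("side")[:,:,::-1]);cv2.imwrite("pics/wrist2.png",arm.camera("wrist")[:,:,::-1])
o=arm.get_obs();print(o["clock"],o["qpos"],o["tcp_pos"],o["tcp_rot"],o["grip_width"])
print(proj("side",[o["tcp_pos"]]))
for z in (.3,.35,.4,.45,.5): print(z,proj("side",[[.51,.128,z]]))
E
```

```text
2.4833 [ 5.71950148e+00  2.90317181e+00  8.91083735e+01 -6.24132458e-03
  8.83012388e+01  9.51252398e+01] [0.508908   0.12811967 0.22710238] [ 1.79689024e+02 -3.41543675e-02 -8.94054436e+01] 0.00017259132015944633
[[276.04642126 152.56377267]]
0.3 [[273.98325547 113.04309535]]
0.35 [[271.87470013  82.31548759]]
0.4 [[269.52000014  48.00085681]]
0.45 [[266.87338284   9.43216641]]
0.5 [[263.87697658 -34.2339374 ]]
```

View pics/side2.png

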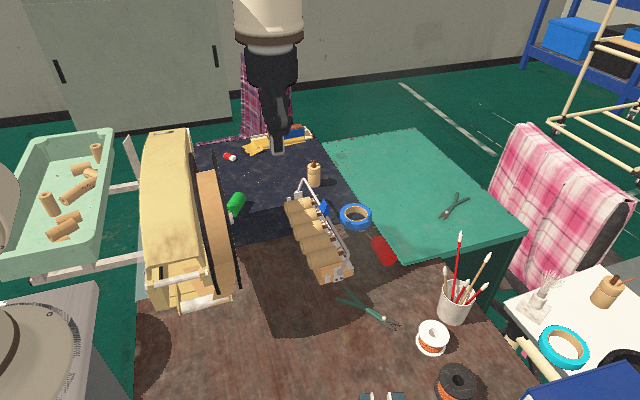

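View pics/wrist2.png

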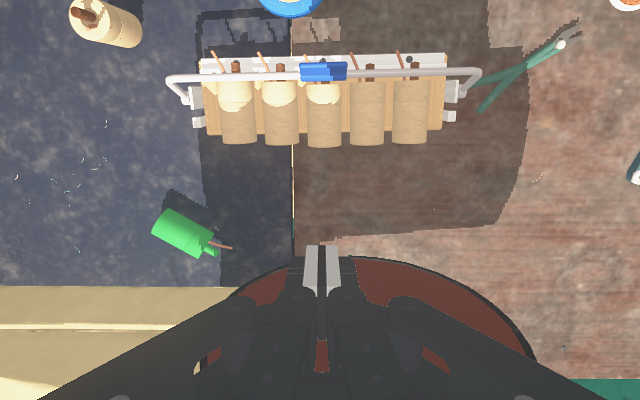

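```bash
python3 - <<'E'
from h import *
crop("wrist",160,40,490,160,2.4,"pics/wc.png","pics/wrist2.png")
E
```

```text
(no output)
```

View pics/wc.png

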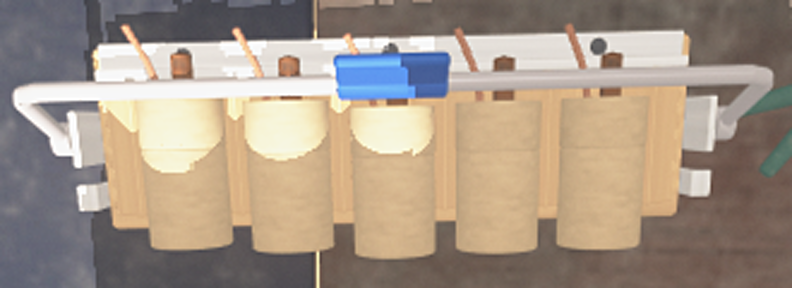

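```bash
cat > fit2.py <<'E'
from fit import *
cw=arm.get_calibration("wrist")
W=lambda x,y:(160+x/2.4,40+y/2.4)
B.pop(6)
B2=[((-.03,.117,.016),W(113,229)),((-.03,-.117,.016),W(676,215))]
def rr(v):
    o=r(v); p=v[:3]
    for q,uv in B2:o+=list(proj("wrist",w(p,q),cw)[0]-uv)
    for i,(u,vv) in enumerate([(598,248),(497,252),(395,258),(292,253),(191,249)]):
        o+=list(proj("wrist",w(p,(v[4+i],-.08+.04*i,.048)),cw)[0]-W(u,vv))
    a=v[3]; q=(.0065-.052*np.cos(a),0,.033+.052*np.sin(a)); o+=list(proj("wrist",w(p,q),cw)[0]-W(393,75))
    return o
s=least_squares(rr,p,loss="soft_l1");p=s.x
print("block",p[:2],np.degrees(p[2]),"bail",p[3]); print("cores",p[4:]); print(np.round(np.array(rr(p)).reshape(-1,2),1).tolist())
for i in range(5): print(i,w(p,(p[4+i],-.08+.04*i,.033)),"seated",w(p,(-.0275,-.08+.04*i,.033)))
print("bar closed",w(p,(.0065-.044,0,.033)),"tab open",w(p,(.0065-.052*np.cos(p[3]),0,.033+.052*np.sin(p[3]))))
E
python3 fit2.py
```

```text
block [0.57398101 0.12767999] 1.9622948766451733 bail 1.9260678900783057
cores [-0.03879217 -0.04036601 -0.04137569 -0.03832477 -0.03585329]
[[-4.80e-01 -6.50e-01]
 [ 5.40e-01 -2.20e-01]
 [-3.90e-01  5.00e-02]
 [-4.90e-01  6.00e-02]
 [-1.64e+00  2.40e-01]
 [-8.40e-01 -2.70e-01]
 [ 4.40e+00  1.12e+01]
 [-1.10e-01 -6.90e-01]
 [-5.50e-01 -9.10e-01]
 [ 3.20e-01 -1.00e-02]
 [ 2.80e-01 -1.00e-02]
 [-3.00e-02  0.00e+00]
 [ 1.00e-01 -0.00e+00]
 [ 2.30e-01 -0.00e+00]]
block [0.5738966 0.126525 ] 2.0670098213531998 bail 1.9149295708783105
cores [-0.03857639 -0.03916418 -0.04039031 -0.03745308 -0.03493892]
[[0.0, -0.5], [1.1, -0.3], [0.1, 0.2], [-0.0, 0.0], [-1.4, 0.7], [-0.6, 0.1], [0.4, -0.4], [-0.7, -0.6], [0.8, -0.1], [0.8, -0.5], [0.5, -0.4], [0.6, -0.3], [0.7, -0.3], [-0.2, -0.1], [-0.3, -0.4], [2.5, 0.1], [0.9, 0.2], [-0.2, 0.1], [-0.9, 0.2], [-2.6, 0.2], [-0.8, -0.1]]
0 [[0.53823078 0.04518566 0.033     ]] seated [[0.54929996 0.04558517 0.033     ]]
1 [[0.53620064 0.08513844 0.033     ]] seated [[0.54785723 0.08555914 0.033     ]]
2 [[0.53353258 0.12506819 0.033     ]] seated [[0.5464145  0.12553312 0.033     ]]
3 [[0.53502516 0.1651481  0.033     ]] seated [[0.54497177 0.16550709 0.033     ]]
4 [[0.53609495 0.20521275 0.033     ]] seated [[0.54352903 0.20548106 0.033     ]]
bar closed [[0.53642101 0.12517243 0.033     ]] tab open [[0.59792477 0.12739222 0.08195115]]
```

```bash
python3 - <<'E'
from h import *
rel([.510,.045,.12],-88)
rel([.510,.045,.026],-88)
rel([.530,.0455,.026],-88)
rel([.535,.0455,.026],-88)
E
```

```text
turn [ 0.0054 -0.0005 -0.0245] shift [ 83.1  -0.8 107.1]
turn [ 0.0054 -0.0005 -0.0245] shift [ 83.   -1.3 201.1]
turn [ 0.0054 -0.0005 -0.0245] shift [ 82.7 -21.3 201. ]
turn [ 0.0054 -0.0005 -0.0245] shift [ 82.8 -26.3 201. ]
```

send_rows --pt "0.005 0 -0.024 30 -1 20 1" --pt "0.005 0 -0.024 60 -1 60 1" --pt "0.005 0 -0.024 83 -1 100 1" --pt "0.005 0 -0.024 83 -1 140 1" --pt "0.005 0 -0.024 83 -1 175 1" --pt "0.005 0 -0.024 83 -1 195 1" --pt "0.005 0 -0.024 83 -1 201 1" --pt "0.005 0 -0.024 83 -1 201 1" --pt "0.005 0 -0.024 83 -1 201 1"

```text
clock: 3.23
tcp_pos: [0.5131, 0.0453, 0.0315]
tcp_rot: [-179.6, -0.0, -88.2]
wrist_force: [-0.1, 0.5, 0.3]
grip_width: -0.0003
```

```bash
python3 - <<'E'
from h import *
cv2.imwrite("pics/side3.png",arm.camera("side")[:,:,::-1]);cv2.imwrite("pics/wrist3.png",arm.camera("wrist")[:,:,::-1])
o=arm.get_obs();print(o["clock"],o["tcp_pos"],o["tcp_rot"],o["wrist_force"])
rel([.5383,.0455,.026],-88)
E
```

```text
3.3333 [0.5132507  0.0453002  0.03173091] [-1.79514910e+02 -2.88146883e-02 -8.82288841e+01] [ 0.50910173 -0.99094184  0.39369247]
turn [-0.0085 -0.0005 -0.004 ] shift [  0.6 -25.    5.9]
```

View pics/side3.png

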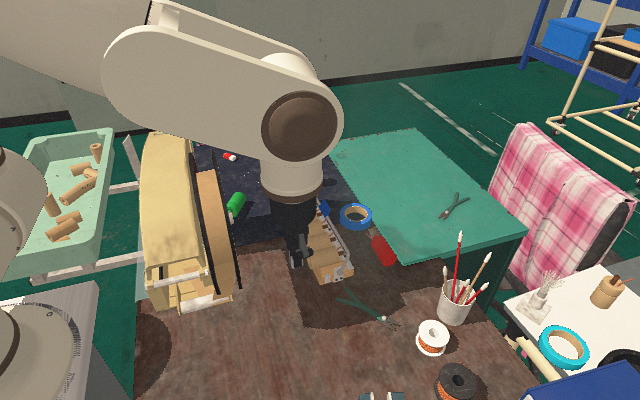

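View pics/wrist3.png

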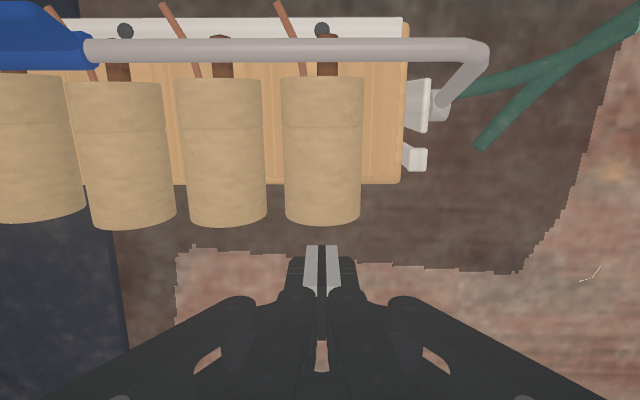

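send_rows --pt "0 0 0 0.5 -6 5 1" --pt "0 0 0 0.5 -10 5 1" --pt "0 0 0 0.5 -13 5 1" --pt "0 0 0 0.5 -15 5 1" --pt "0 0 0 0.5 -17 5 1" --pt "0 0 0 0.5 -19 5 1" --pt "0 0 0 0.5 -21 5 1" --pt "0 0 0 0.5 -22 5 1" --pt "0 0 0 0.5 -22 5 1"

```text
clock: 4.08
tcp_pos: [0.5337, 0.0454, 0.0244]
tcp_rot: [-179.7, -0.0, -88.3]
wrist_force: [-2.7, -0.5, 0.8]
grip_width: 0.0001
```

```bash
python3 - <<'E'
from h import *
cv2.imwrite("pics/wrist4.png",arm.camera("wrist")[:,:,::-1])
o=arm.get_obs();print(o["clock"],o["tcp_pos"],o["tcp_rot"],o["wrist_force"])
E
```

```text
4.1333 [0.53378022 0.04542001 0.02442536] [-1.79723136e+02 -7.01919960e-03 -8.82863953e+01] [-2.93899963  0.93035821  1.56769453]
```

View pics/wrist4.png

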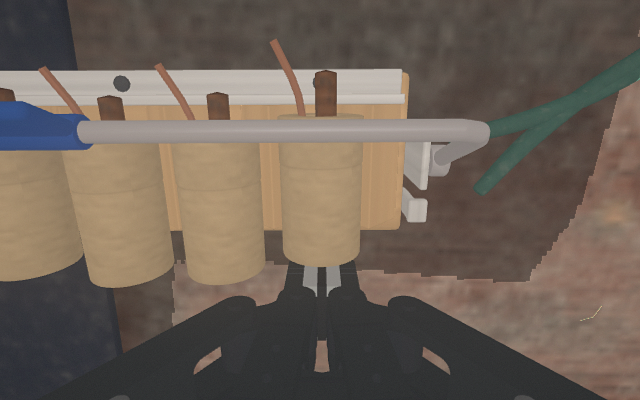

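send_rows --pt "0 0 0 0 -1 0 1" --pt "0 0 0 0 -2 0 1" --pt "0 0 0 0 -3 0 1" --pt "0 0 0 0 -3 0 1"

```text
clock: 4.47
tcp_pos: [0.537, 0.0455, 0.0244]
tcp_rot: [-179.7, -0.0, -88.3]
wrist_force: [-1.5, 0.9, 1.2]
grip_width: -0.0
```

send_rows --pt "0 0 0 0 -1 0 1" --pt "0 0 0 0 -1 0 1" --pt "0 0 0 0 -1 0 1"

```text
clock: 4.72
tcp_pos: [0.5374, 0.0455, 0.0243]
tcp_rot: [-179.8, -0.0, -88.3]
wrist_force: [-6.9, 0.2, 3.8]
grip_width: -0.0
```

send_rows --pt "0 0 0 0 -1 0 1" --pt "0 0 0 0 -1 0 1" --pt "0 0 0 0 -1 0 1"

```text
clock: 4.97
tcp_pos: [0.5375, 0.0455, 0.0243]
tcp_rot: [-179.9, -0.0, -88.3]
wrist_force: [-15.5, -0.4, 10.5]
grip_width: 0.0001
```

send_rows --pt "0 0 0 0 10 0 1" --pt "0 0 0 0 20 0 1" --pt "0 0 0 -20 20 0 1" --pt "0 0 0 -40 20 0 1" --pt "0 0 0 -40 20 0 1" --pt "0 0 0 -40 15 0 1" --pt "0 0 0 -40 13 0 1" --pt "0 0 0 -40 11 0 1" --pt "0 0 0 -40 9 0 1" --pt "0 0 0 -40 7 0 1" --pt "0 0 0 -40 5.5 0 1" --pt "0 0 0 -40 4 0 1" --pt "0 0 0 -40 3 0 1" --pt "0 0 0 -40 2 0 1" --pt "0 0 0 -40 1 0 1" --pt "0 0 0 -40 1 0 1" --pt "0 0 0 -40 1 0 1"

```text
clock: 6.38
tcp_pos: [0.5361, 0.0854, 0.0243]
tcp_rot: [-179.8, -0.0, -88.3]
wrist_force: [-5.1, -1.9, 3.1]
grip_width: 0.0002
```

send_rows --pt "0 0 0 0 10 0 1" --pt "0 0 0 0 20 0 1" --pt "0 0 0 -20 20 0 1" --pt "0 0 0 -40 20 0 1" --pt "0 0 0 -40 20 0 1" --pt "0 0 0 -40 15 0 1" --pt "0 0 0 -40 12 0 1" --pt "0 0 0 -40 10 0 1" --pt "0 0 0 -40 8 0 1" --pt "0 0 0 -40 6 0 1" --pt "0 0 0 -40 4.5 0 1" --pt "0 0 0 -40 3 0 1" --pt "0 0 0 -40 2 0 1" --pt "0 0 0 -40 1 0 1" --pt "0 0 0 -40 0 0 1" --pt "0 0 0 -40 0 0 1" --pt "0 0 0 -40 0 0 1"

```text
clock: 7.8
tcp_pos: [0.5347, 0.1253, 0.0242]
tcp_rot: [-179.8, -0.0, -88.3]
wrist_force: [-8.3, -3.4, 4.7]
grip_width: 0.0003
```

send_rows --pt "0 0 0 0 10 0 1" --pt "0 0 0 0 20 0 1" --pt "0 0 0 -20 20 0 1" --pt "0 0 0 -40 20 0 1" --pt "0 0 0 -40 20 0 1" --pt "0 0 0 -40 15 0 1" --pt "0 0 0 -40 12 0 1" --pt "0 0 0 -40 10 0 1" --pt "0 0 0 -40 8 0 1" --pt "0 0 0 -40 6 0 1" --pt "0 0 0 -40 4.5 0 1" --pt "0 0 0 -40 3 0 1" --pt "0 0 0 -40 2 0 1" --pt "0 0 0 -40 1 0 1" --pt "0 0 0 -40 0 0 1" --pt "0 0 0 -40 0 0 1" --pt "0 0 0 -40 0 0 1"

```text
clock: 9.22
tcp_pos: [0.5333, 0.1653, 0.0242]
tcp_rot: [-179.8, -0.0, -88.3]
wrist_force: [-11.3, -2.8, 6.2]
grip_width: 0.0001
```

send_rows --pt "0 0 0 0 10 0 1" --pt "0 0 0 0 20 0 1" --pt "0 0 0 -20 20 0 1" --pt "0 0 0 -40 20 0 1" --pt "0 0 0 -40 20 0 1" --pt "0 0 0 -40 15 0 1" --pt "0 0 0 -40 12 0 1" --pt "0 0 0 -40 10 0 1" --pt "0 0 0 -40 8 0 1" --pt "0 0 0 -40 6 0 1" --pt "0 0 0 -40 4.5 0 1" --pt "0 0 0 -40 3 0 1" --pt "0 0 0 -40 2 0 1" --pt "0 0 0 -40 1 0 1" --pt "0 0 0 -40 0 0 1" --pt "0 0 0 -40 0 0 1" --pt "0 0 0 -40 0 0 1"

```text
clock: 10.63
tcp_pos: [0.5319, 0.2053, 0.0242]
tcp_rot: [-179.9, -0.0, -88.3]
wrist_force: [-10.2, -3.3, 5.8]
grip_width: -0.0002
```

send_rows --pt "0 0 0 0 15 0 1" --pt "0 0 0 0 25 -10 1" --pt "0 0 0 30 25 -50 1" --pt "0 0 0 60 20 -90 1" --pt "0 0 0 78 0 -130 1" --pt "0 0 0 78 0 -150 1" --pt "0 0 0 78 0 -150 1" --pt "0 0 0 78 0 -150 1"

```text
clock: 11.3
tcp_pos: [0.5359, 0.1269, 0.1767]
tcp_rot: [-179.5, 0.0, -88.4]
wrist_force: [0.5, -0.4, -1.9]
grip_width: 0.0002
```

```bash
python3 - <<'E'
from h import *
im=arm.camera("wrist")[:,:,::-1]; cv2.imwrite("pics/wrist5.png",im)
o=arm.get_obs();print(o["clock"],o["tcp_pos"],o["tcp_rot"],o["wrist_force"])
import numpy as np
P=np.array([.5738966,.126525]);th=np.radians(2.067)
def w(x,y,z): return np.array([P[0]+np.cos(th)*x-np.sin(th)*y,P[1]+np.sin(th)*x+np.cos(th)*y,z])
for i in range(5): print(i,"pred seated top-near px",proj("wrist",[w(-.0275,-.08+.04*i,.049)]), "3mm short",proj("wrist",[w(-.0305,-.08+.04*i,.049)])[0,1],"rail",proj("wrist",[w(.0275,-.08+.04*i,.026)]))
for uv in [(339,169)]: print("tape",onz("top",uv,.019))
E
```

```text
11.35 [0.53489655 0.12727437 0.1748879 ] [-1.79642476e+02  1.87715911e-03 -8.83247091e+01] [ 0.16259372  0.73019382 -0.29599605]
0 pred seated top-near px [[425.33928803 175.9225433 ]] 3mm short 179.6417537322787 rail [[422.45686609 102.78009973]]
1 pred seated top-near px [[374.43175507 176.26492241]] 3mm short 179.9823823444782 rail [[372.72665118 103.12798542]]
2 pred seated top-near px [[323.5433429  176.60717293]] 3mm short 180.3228834109074 rail [[323.01468316 103.47574347]]
3 pred seated top-near px [[272.67404074 176.94929492]] 3mm short 180.66325700319095 rail [[273.32095199 103.82337394]]
4 pred seated top-near px [[221.82383785 177.29128846]] 3mm short 181.0035031928995 rail [[223.64544764 104.17087691]]
tape [0.68239631 0.15905287 0.019     ]
```

View pics/wrist5.png

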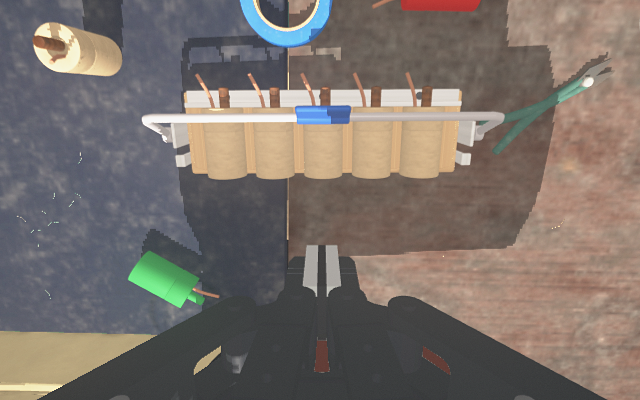

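All five near ends now line up at row 178, where seated cores are predicted to be (about 176). Next is the bail.

```bash
cat > bl.py <<'E'
from h import *
P=np.array([.5738966,.126525]);th=np.radians(2.067)
def w(x,y,z): return np.array([P[0]+np.cos(th)*x-np.sin(th)*y,P[1]+np.sin(th)*x+np.cos(th)*y,z])
def go(x,z,lab=""):
    print(lab,end=" "); rel(w(x,0,z),-88)
def C(a,r): return (.0065-r*np.cos(a)+.00225*np.sin(a)+.011, .033+r*np.sin(a)+.00225*np.cos(a))
E
python3 - <<'E'
from bl import *
go(.062,.16); go(.062,.083); go(.046,.083)
E
```

```text
turn [-0.0062  0.     -0.0057] shift [   1.5 -100.9   15.5]
 turn [-0.0062  0.     -0.0057] shift [   1.5 -100.4   92.5]
 turn [-0.0062  0.     -0.0057] shift [  1.6 -84.4  92.4]
```

send_rows --pt "0 0 0 1 -30 0 1" --pt "0 0 0 1.5 -65 0 1" --pt "0 0 0 1.5 -95 10 1" --pt "0 0 0 1.5 -101 30 1" --pt "0 0 0 1.5 -101 60 1" --pt "0 0 0 1.5 -101 82 1" --pt "0 0 0 1.5 -101 92 1" --pt "0 0 0 1.5 -101 92 1" --pt "0 0 0 1.5 -101 92 1"

```text
clock: 12.1
tcp_pos: [0.6358, 0.1292, 0.083]
tcp_rot: [-179.8, -0.0, -88.3]
wrist_force: [-0.3, -0.5, 0.1]
grip_width: 0.0003
```

```bash
python3 - <<'E'
from bl import *
im=arm.camera("wrist")[:,:,::-1]; cv2.imwrite("pics/wrist6.png",im)
im=arm.camera("side")[:,:,::-1]; cv2.imwrite("pics/side6.png",im[120:320,220:420]); crop("side",220,120,420,320,3,"pics/side6.png")
o=arm.get_obs();print(o["clock"],o["tcp_pos"],o["tcp_rot"],o["wrist_force"])
go(.046,.083)
for a,r in [(1.75,.05),(1.57,.052),(1.4,.052),(1.2,.053),(1.0,.054),(.8,.056),(.6,.058),(.4,.06),(.2,.061),(0,.062),(-.05,.062)]: go(*C(a,r),lab=a)
E
```

```text
12.25 [0.63664258 0.12915651 0.08460991] [-1.79583274e+02 -1.93460727e-03 -8.82820420e+01] [-0.7373832   0.84058522 -0.57236023]
 turn [-0.0073 -0.0001 -0.0049] shift [ 0.5 16.8  1.5]
1.75 turn [-0.0073 -0.0001 -0.0049] shift [ 0.6 34.2  2.6]
1.57 turn [-0.0073 -0.0001 -0.0049] shift [ 0.6 43.1 -0.7]
1.4 turn [-0.0073 -0.0001 -0.0049] shift [ 0.7 51.9 -0.4]
1.2 turn [-0.0073 -0.0001 -0.0049] shift [ 0.7 62.4  0.9]
1.0 turn [-0.0073 -0.0001 -0.0049] shift [ 0.8 72.6  4.4]
0.8 turn [-0.0073 -0.0001 -0.0049] shift [ 0.9 82.8  9.3]
0.6 turn [-0.0073 -0.0001 -0.0049] shift [ 0.9 92.  16.3]
0.4 turn [-0.0073 -0.0001 -0.0049] shift [ 1.  99.9 25.4]
0.2 turn [-0.0073 -0.0001 -0.0049] shift [  1.  104.9  36.5]
0 turn [-0.0073 -0.0001 -0.0049] shift [  1.  107.7  48.6]
-0.05 turn [-0.0073 -0.0001 -0.0049] shift [  1.  107.7  51.7]
```

View pics/side6.png

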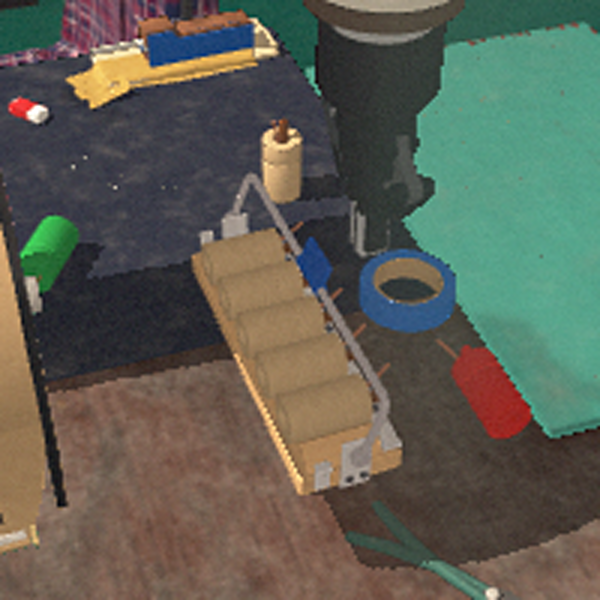

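View pics/wrist6.png

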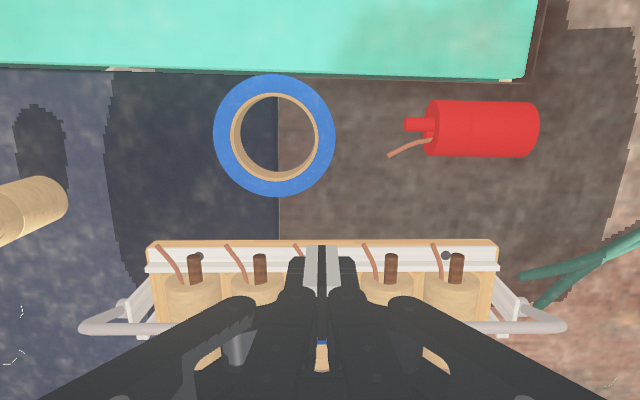

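send_rows --pt "0 0 0 0.5 10 1 1" --pt "0 0 0 0.5 17 1 1" --pt "0 0 0 0.5 22 1 1" --pt "0 0 0 0.5 27 1 1" --pt "0 0 0 0.5 32 1 1" --pt "0 0 0 0.5 37 0 1" --pt "0 0 0 0.5 43 -1 1" --pt "0 0 0 0.5 48 -1 1" --pt "0 0 0 0.5 52 -0.5 1" --pt "0 0 0 0.5 57 0 1" --pt "0 0 0 0.5 62.5 1 1" --pt "0 0 0 0.5 62.5 1 1"

```text
clock: 13.25
tcp_pos: [0.5725, 0.1266, 0.0813]
tcp_rot: [-179.8, -0.0, -88.3]
wrist_force: [0.4, -0.2, 0.2]
grip_width: -0.0001
```

```bash
python3 - <<'E'
from bl import *
im=arm.camera("wrist")[:,:,::-1]; cv2.imwrite("pics/wrist7.png",im)
crop("side",220,120,420,320,3,"pics/side7.png")
o=arm.get_obs();print(o["clock"],o["tcp_pos"],o["tcp_rot"],o["wrist_force"])
for a,r in [(1.2,.053),(1.0,.054),(.8,.056),(.6,.058),(.4,.06),(.2,.061),(0,.062),(-.05,.062)]: go(*C(a,r),lab=a)
E
```

```text
13.35 [0.57337624 0.12664507 0.08156326] [-1.79728259e+02 -8.08527384e-03 -8.82882569e+01] [ 0.19514198 -0.10947003 -1.00541138]
1.2 turn [-0.0047 -0.0002 -0.005 ] shift [ 0.1 -0.9 -1.6]
1.0 turn [-0.0047 -0.0002 -0.005 ] shift [0.2 9.3 1.9]
0.8 turn [-0.0047 -0.0002 -0.005 ] shift [ 0.3 19.4  6.7]
0.6 turn [-0.0047 -0.0002 -0.005 ] shift [ 0.3 28.6 13.8]
0.4 turn [-0.0047 -0.0002 -0.005 ] shift [ 0.4 36.5 23. ]
0.2 turn [-0.0047 -0.0002 -0.005 ] shift [ 0.4 41.5 34. ]
0 turn [-0.0047 -0.0002 -0.005 ] shift [ 0.4 44.2 46.1]
-0.05 turn [-0.0047 -0.0002 -0.005 ] shift [ 0.4 44.3 49.2]
```

View pics/side7.png

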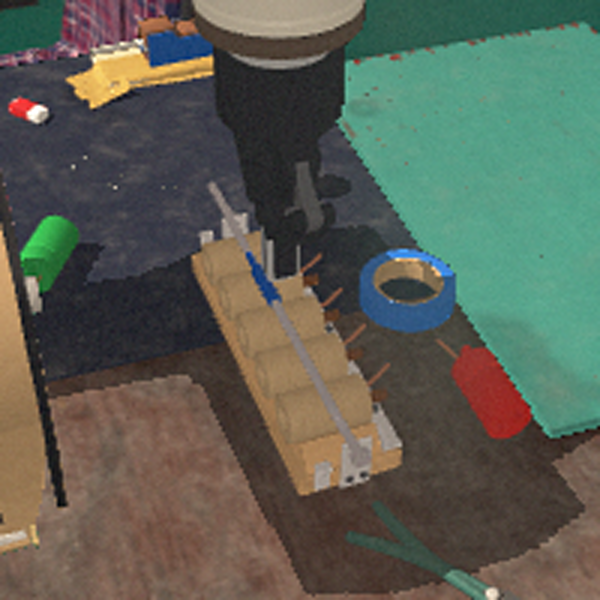

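View pics/wrist7.png

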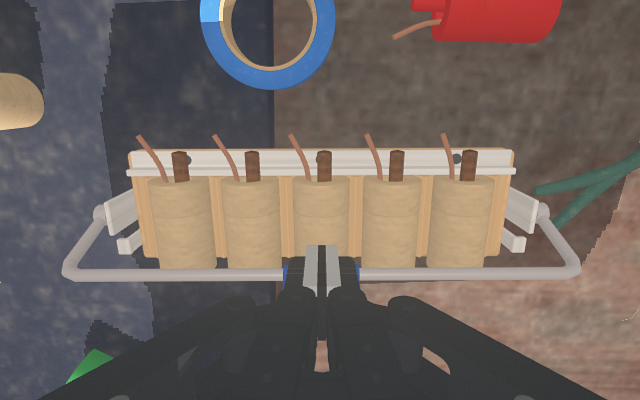

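send_rows --pt "0 0 0 0.2 4 0 1" --pt "0 0 0 0.2 9 2 1" --pt "0 0 0 0.2 14 4 1" --pt "0 0 0 0.2 19.5 7 1" --pt "0 0 0 0.2 24 10 1" --pt "0 0 0 0.3 28.5 14 1" --pt "0 0 0 0.3 33 18 1" --pt "0 0 0 0.3 36.5 23 1" --pt "0 0 0 0.3 39 28 1" --pt "0 0 0 0.3 41.5 34 1" --pt "0 0 0 0.3 43 39 1" --pt "0 0 0 0.3 44 43 1" --pt "0 0 0 0.3 44 45 1" --pt "0 0 0 0.3 44 46 1" --pt "0 0 0 0.3 44 46 1"

```text
clock: 14.6
tcp_pos: [0.5299, 0.125, 0.0368]
tcp_rot: [-179.7, -0.0, -88.3]
wrist_force: [-14.1, -2.1, 29.9]
grip_width: 0.0001
```

```bash
python3 - <<'E'
from bl import *
im=arm.camera("wrist")[:,:,::-1]; cv2.imwrite("pics/wrist8.png",im)
crop("side",220,120,420,320,3,"pics/side8.png")
o=arm.get_obs();print(o["clock"],o["tcp_pos"],o["tcp_rot"],o["wrist_force"])
E
```

```text
14.7 [0.52988743 0.12502957 0.03684762] [-1.79694981e+02 -1.30009111e-02 -8.82840193e+01] [-14.34040897  -2.15236748  30.61550686]
```

View pics/side8.png

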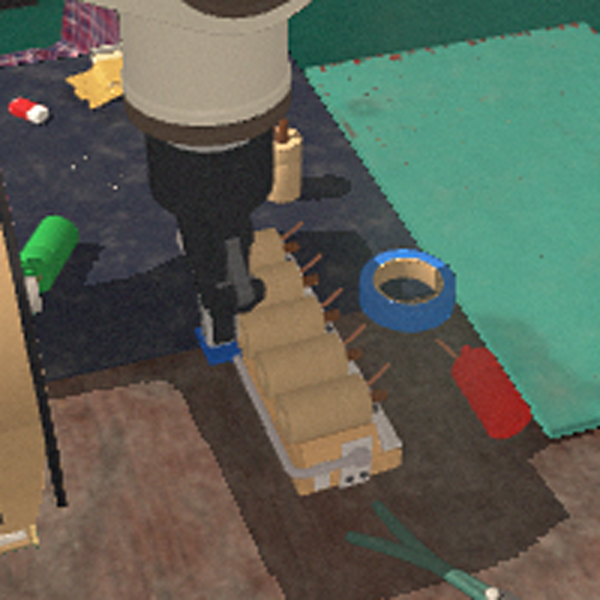

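View pics/wrist8.png

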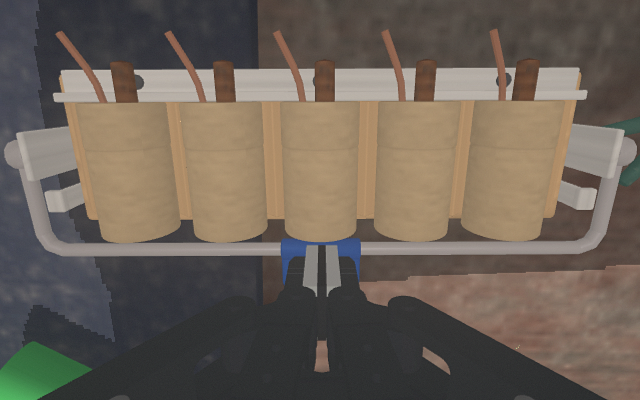

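send_rows --pt "0 0 0 0 0 -5 1" --pt "0 0 0 0 5 -20 1" --pt "0 0 0 0 8 -50 1" --pt "0 0 0 0 8 -90 1" --pt "0 0 0 0 5 -130 1" --pt "0 0 0 0 0 -170 1" --pt "0 0 0 0 0 -170 1" --pt "0 0 0 0 0 -170 1" --pt "0 0 0 0 0 -170 1"

```text
clock: 15.45
tcp_pos: [0.5288, 0.125, 0.2048]
tcp_rot: [-179.8, -0.0, -88.3]
wrist_force: [-0.6, -0.5, 0.0]
grip_width: -0.0002
```

```bash
python3 - <<'E'
from bl import *
crop("wrist",100,40,540,240,1.8,"pics/wrist9.png")
crop("side",220,120,420,320,3,"pics/side9.png")
o=arm.get_obs();print(o["clock"],o["tcp_pos"],o["wrist_force"])
f=lambda n,P,x0,y0,s:((proj(n,P)-[x0,y0])*s).round(1).tolist()
seat=[w(-.0275,-.08+.04*i,.049) for i in range(5)]
print("seat",f("wrist",seat,100,40,1.8))
for a in (0,.1,.2):
    pts=[w(.0065-r*np.cos(a),y,.033+r*np.sin(a)) for r,y in ((.063,.018),(.063,-.018),(.044,.1),(.044,-.1))]
    print(a,f("wrist",pts,100,40,1.8),f("side",pts,220,120,3))
E
```

```text
15.55 [0.52846118 0.12496544 0.2039643 ] [-0.60333504  0.2595843  -0.47339524]
seat [[564.9, 217.0], [481.1, 217.5], [397.4, 218.0], [313.7, 218.5], [230.0, 219.1]]
0 [[362.9, 268.1], [432.7, 267.7], [200.3, 232.9], [595.0, 230.5]] [[191.3, 327.6], [207.0, 362.9], [183.9, 249.7], [276.8, 445.0]]
0.1 [[362.2, 270.8], [433.4, 270.3], [197.6, 234.3], [597.6, 231.8]] [[191.3, 320.7], [207.1, 356.0], [183.9, 245.1], [277.1, 440.1]]
0.2 [[361.5, 272.3], [434.1, 271.8], [194.8, 234.9], [600.4, 232.3]] [[192.2, 313.7], [208.1, 348.9], [184.4, 240.3], [278.1, 435.1]]
```

View pics/side9.png

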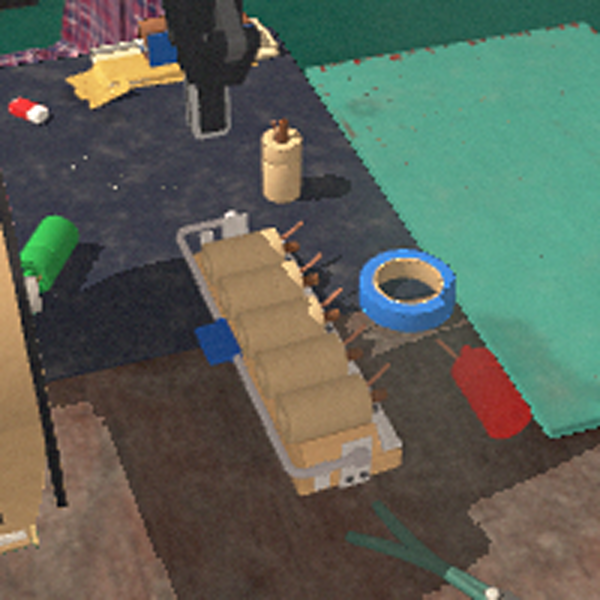

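View pics/wrist9.png

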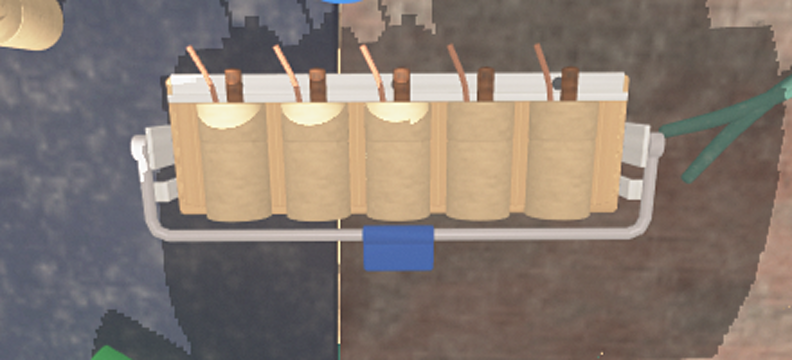

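```bash
python3 -c "
from rig import arm
print(arm.close_job(), arm.get_obs()['clock'])"
```

```text
the job is handed in; nothing more can be done
the job is handed in; nothing more can be done
```

All five cores were pushed home against the stop rail, the bail was tipped down in front of them, and I handed the job in at about 15.6 s of the 61 s allowed. The hand-in gives no verdict, so the result rests on my own checks below.

- **Cores:** I pushed each one with the closed fingertips until the force rose sharply at the rail. The highest force was about 15 N, on core_0, against the 30 N limit. After the last push, the near ends lined up within about 1 mm of where seated cores should appear, and they still did in the final pictures.
- **Bail:** I pushed the blue tab forward from behind and pressed it down with about 30 N. The fingertip bottomed at z = 36.8 mm, which puts the bail within about 0.03 rad of closed. The last side view put the tab edge within about 1 mm of its fully closed position.
- **Surroundings:** The robot ended clear of everything, about 0.2 m up. The spare core, nippers and tape roll showed no movement in the last pictures, judged by eye. I did not touch the red or green look-alikes.
- **Unclear reading:** There was a 14 N sideways force during the final press. I took it to be friction on the tab, because the finger was about 5 mm from core_2.

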